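Unlock the garden-chemicals box with its utility key

TASK

Take the red-handled utility key out of the little bamboo-look rack and push it fully home in the recessed lock on the sloping lid of the grey chemicals box; the slot deep in the lock may stand at any slant, so feel for it without forcing the key. Then turn the key anticlockwise until the hidden bolt lets go and the sprung lid comes up ajar. Leave the key fully home in the lock, let go of it, and do not disturb the other things on the bench.

Things in the scene. Friction and masses are not known exactly. Their poses are not given: they have to be found in the camera images.
- key_grip (a point): Centre of the red paddle handle of the utility key (90 g, 82 mm long), which hangs handle up in the rack. Paddle 40 mm (x) by 12 mm thick (y) by 44 mm (z), flat-sided. z runs along the key from tip to handle, x across paddle and bit. From 22 to 26 mm below this point a round flange, 38 mm across, that rests on the rack's board; below it the round barrel, 20.4 mm across. Half a turn about z changes nothing.
- key_tip (a point): Middle of the end of the key's bit, 60 mm below key_grip along the key and 34 mm below the flange's underside; axes as key_grip. The bit is the last 11 mm: a flat double wing, 20 mm wide (x) and 4 mm thick (y); its end corners are rounded by 2 mm across the width. Above it a short taper leads to the round barrel, 20.4 mm across, 13.5 mm from the tip.
- lock_mouth (a point): Centre of the lock's mouth, level with its rim, on the lid (moves with it). z points out of the lid along the lock's axis, tilted 28 deg from vertical towards the low side of the lid; x runs up the slope, y is level. Aluminium bezel 46 mm across, 9 mm proud of the lid. Mouth countersunk from 29 mm to a round bore, 22 mm across, that begins 4 mm down.
- lock_plug (a point): Centre of the brass plug's face in the bore, 22 mm below lock_mouth; axes as lock_mouth. Across the face runs a slot 6 mm wide, 15 mm deep, as long as the bore. It stands unknown at the start, within 0.8 rad either side of the x axis, and must be felt for: the bit stops on the face, and drops 12 mm in when its x axis is within about 0.1 rad of the slot. The plug resists turning with about 0.12 N m.
- lock_seat (a point): Point 34 mm below lock_mouth on the lock's axis, where key_tip lies when the key is fully home (flange on the rim); axes as lock_mouth. Anticlockwise, as seen looking at the lock, is positive about z. The bolt under the lid lets go when the slot stands about 1.0 rad anticlockwise of the x axis; end stop at 1.55 rad. The plug stays where it is left.
- lid (a joint): Opening angle (rad) of the box's sloping lid: 0 shut, 0.12 fully ajar on its stop. Hinged along its upper edge, 215 mm up the slope from the lock. Once the bolt is clear, springs lift it by themselves, with 4 to 5 N at the lock (enough to carry the key); the lock then rises 26 mm.
- box: The chemicals box, fixed: grey body 240 mm deep (x), 280 mm wide (y), walls 100 mm high at the front (-x), 228 mm at the back; dark green lid 296 by 296 mm, sloping 28 deg. Origin: centre of its underside; +x towards the high, hinged side.
- rack: Bamboo-look plastic rack, fixed: 84 mm deep (x), 150 mm wide (y), board 10 mm thick with its top at 100 mm. Origin: centre of its underside. Two notches 26 mm wide, open towards -x: the key hangs in that at y = -35 mm, a wooden dibber in that at y = +35 mm. The key lifts straight up. The rack stands left or right of the box.
- can: Bystander: blue sprinkling can, body 112 mm across and 125 mm high, handle up to 171 mm, spout towards its +x to 145 mm from its axis. Origin: centre of its underside.
- mister: Bystander: green glass plant mister with brass head, 80 mm across, 156 mm high. Origin: centre of its underside.
- saucers: Bystander: stack of plastic saucers, 132 mm across, 34 mm high. Origin: centre of its underside.
- brush: Bystander: wooden-handled brush lying bristles down, 222 mm long (x), 46 mm wide, 38 mm high. Origin: on the bench under its middle.
- pot: Bystander: terracotta pot with a small plant, 104 mm across, about 150 mm high. Origin: centre of its underside.
- dibber: Bystander: small wooden dibber hanging in the rack's other notch, 114 mm long, 36 mm across its handle. Origin: its lower tip.
There are look-alikes about, which are no part of the job. What is shaped like the part that bears key_grip but turquoise is not meant.

How it is judged:
By the outcome, as a careful person would: the job done as asked, in the order asked, and still so for the second after the job is handed in, with the robot touching nothing.
It also fails if it takes over 58 s, if anything falls off the work surface, if the arm or the gripper's body presses on something with over 40 N, if the wrist force passes 120 N, or if a joint passes its speed limit or range.

ROBOT

A 6-joint arm with a two-finger parallel gripper is mounted at the origin on the work surface. World frame = base frame: x ahead of the robot, y to its left, z up, the work surface at z = 0. Lengths are in m, angles in rad, forces in N, time in s.
With the tool pointing down it reaches from about 0.35 to 0.875 m from the base axis. Payload 15.5 kg.
Tool frame: the origin (TCP) lies at the very end of the fingers, on their centre line; the grasp point (between the pads) lies 19 mm behind it; z points along the fingers, y is the line along which they close (so a half turn about z gives the same grasp; the last joint's range is limited). The gripper opens to 85 mm and grips with 20 to 120 N. Pads are 22 mm wide; open, the fingers measure 114 mm over their backs; the gripper's body (76 mm by 85 mm) begins 54 mm behind the grasp point. The pads swing forward as they close: fully open they stand 13 mm farther back than shut.
Start: joints at [1.093, 0.494, 1.345, -0, 1.302, -0.096], TCP at [0.233, 0.58, 0.204] pointing down, gripper open.
Joint ranges: [-2.91, 2.91], [-0.82, 2.16], [0.22, 2.67], [-1.22, 4.37], [0.12, 2.79], [-3.08, 3.08]. Speed limits (rad/s): [1.89, 1.89, 2.57, 3.01, 3.01, 3.01].

INTERFACE

Orientations are given as [roll, pitch, yaw] about the fixed x, y, z axes, in that order (R = Rz(yaw) Ry(pitch) Rx(roll)).
In Python, from plant import ctrl gives the robot as it stands.
- The arm moves only by the shell command python3 -m inch 'ROWS' [FORCE]. ROWS is a JSON object of lists of equal length, an entry for each row: "dp": the shift along the tool's x, y, z scaled (see below), a list of three; "rot": the turn, a rotation vector about the tool's x, y, z scaled (see below), a list of three; "jaw": the opening, from -1 (shut) to 1 (fully open). In form: {"dp": [[dx, dy, dz], ...], "rot": [[wx, wy, wz], ...], "jaw": [jaw, ...]}. A call has 1 to 12 rows; each row shifts and turns the commanded pose from where the row before left it, along the tool's axes as they then stand; what a row does not reach is not made up. The controller multiplies each number of a shift by 0.025 m and each number of a turn by 4 degrees. A row lasts 1/8 s, in which the tool goes at most 62.5 mm and 10.7 degrees, less where a joint would pass 70% of its speed; a pose out of reach is approached as far as the arm can. A call with a number of a shift or a turn outside -1 to 1 is refused whole. A call with a gripper value outside its range is refused whole. The fingers move at their own pace and stop on an object; FORCE is the grip in N (left out, the last holds). Time passes only in rows, so rows that do not move let the fingers close. It gives the time, the measured TCP pose, the force, the opening and the grip force at its end, in the units of the state.
- ctrl.state(): the state, without advancing time (a new reading comes with each control period).
- ctrl.grab_frame(name): name is "side" or "top"; returns a dict with "color" (420x560x3 uint8, blue, green, red), "range_z" (420x560 float32, m along the optical axis (not along the pixel's ray), 0 where there is no reading), "camera_matrix" (3x3 intrinsics, pixels), "camera_from_world" (4x4, takes a point from world to camera coordinates). Camera axes: x right, y down, z forward; pixel columns grow to the right and rows downward; lengths in m; the calibration is good to about 2 mm. A picture is of the moment at which its call begins.
- ctrl.finish_job(): hands the job in; it is judged then, once.
The state is a dict: "t": time; "joint_positions": joint angles; "dq": joint speeds; "joint_efforts": joint torques, N m; "position": TCP position; "ee_rot": TCP orientation; "wrist_force": force on the tool from outside, world axes, zero at the start; "torque": the same for the moment, N m; "finger_gap": finger opening in m; "gripper_force": force on a finger pad.
Only numpy, scipy, OpenCV 4.12 (cv2) and the standard library are available. Lean on these libraries where they do the work, as an engineer would, in place of code of your own. Each camera call takes 0.05 s, during which the arm holds its last target. There are 200 camera calls.

## Working session

There is one attempt and no reset: what is moved stays moved. The work goes in short steps, Python scripts to look and compute and a shell command to move; the robot and the scene stay as the last step left them, time stands still between calls to the robot, and variables do not carry over. Pictures are saved under pics/ and viewed, at most 10 in all, crops included, and the job is handed in when it is done.

```bash
ls; mkdir -p pics; cat > h.py <<'E'
import numpy as np, cv2, json
from plant import ctrl
def grab(n):
    f=ctrl.grab_frame(n); 
    return f
def world(f):
    K=f["camera_matrix"];T=np.linalg.inv(f["camera_from_world"]);z=f["range_z"]
    v,u=np.mgrid[:z.shape[0],:z.shape[1]]
    P=np.stack([(u-K[0,2])/K[0,0]*z,(v-K[1,2])/K[1,1]*z,z],-1)
    W=P@T[:3,:3].T+T[:3,3]; W[z==0]=np.nan
    return W
def proj(f,p):
    c=f["camera_from_world"]@np.append(p,1); q=f["camera_matrix"]@c[:3]; return q[:2]/q[2]
E
python3 - <<'E'
from h import *
for n in("top","side"):
    f=grab(n); np.savez(n+"0.npz",**f); cv2.imwrite(f"pics/{n}0.png",f["color"])
    print(n,np.linalg.inv(f["camera_from_world"]).round(3).tolist(),f["camera_matrix"].tolist())
s=ctrl.state();print(s)
E
```

```text
pics
top [[0.01, -0.996, 0.094, 0.371], [-1.0, -0.01, -0.009, 0.003], [0.01, -0.094, -0.996, 1.997], [0.0, 0.0, 0.0, 1.0]] [[538.7770235552231, 0.0, 271.483975592313], [0.0, 538.7770235552231, 205.57869456128708], [0.0, 0.0, 1.0]]
side [[-0.986, -0.071, 0.153, 0.327], [-0.168, 0.491, -0.855, 1.249], [-0.015, -0.868, -0.496, 0.871], [0.0, 0.0, 0.0, 1.0]] [[486.4402455516788, 0.0, 289.5661104523332], [0.0, 486.4402455516788, 203.59843956547576], [0.0, 0.0, 1.0]]
{'t': 0.1, 'joint_positions': array([ 1.09251428e+00,  4.94108596e-01,  1.34607678e+00,  5.10820565e-05,
        1.30251446e+00, -9.55079938e-02]), 'dq': array([-9.27154339e-05, -1.34929644e-03, -1.84026781e-03,  4.34108395e-04,
        8.47128595e-04, -1.64099636e-04]), 'joint_efforts': array([ 1.91935978e-03, -8.83589888e+01, -3.84559608e+01, -4.13296038e-04,
        5.38551467e-03,  7.02314793e-06]), 'position': array([0.23325251, 0.57945393, 0.20356507]), 'ee_rot': array([-3.14049521e+00, -1.54599770e-04,  2.75880495e+00]), 'wrist_force': array([ 0.27308581,  0.09237029, -0.50110563]), 'torque': array([ 0.00901589,  0.04661528, -0.05151575]), 'gripper_force': 0.0, 'finger_gap': 0.08528177144647515}
```

View pics/top0.png

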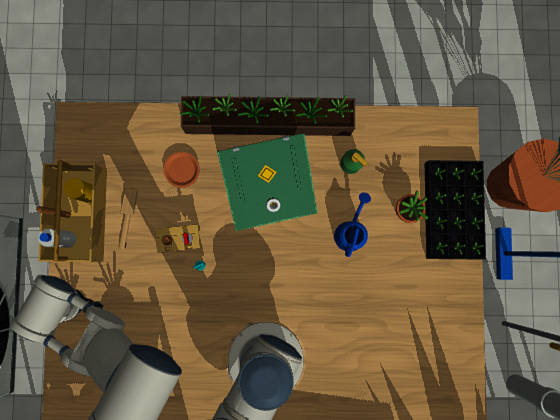

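View pics/side0.png

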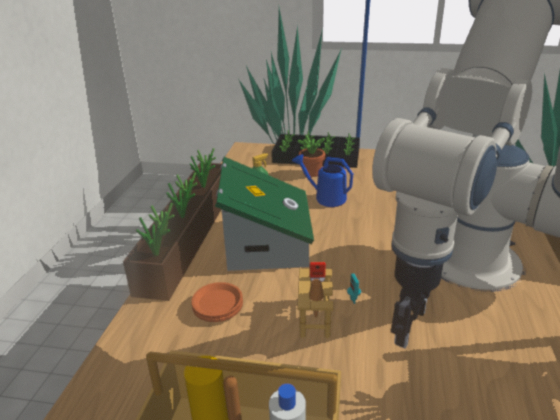

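The top view shows the rack at about (180,238) with the red key handle at (187,239), a dibber at (167,241) and a turquoise look-alike at (200,266). The lock bezel is at (274,205) on the green lid. In the side view the red handle is at (317,269), the turquoise one at (353,288) and the bezel at (291,203). Red fits the description, so I'll confirm that in a crop and measure.

```bash
python3 - <<'E'
from h import *
F={n:dict(np.load(n+"0.npz")) for n in("top","side")}
def rep(n,name,m):
    W=world(F[n])[m]; W=W[np.isfinite(W).all(1)]; print(n,name,len(W),"mean",W.mean(0).round(4),"lo",np.percentile(W,5,0).round(4),"hi",np.percentile(W,95,0).round(4)); return W
def box(u0,u1,v0,v1):
    m=np.zeros((420,560),bool); m[v0:v1,u0:u1]=1; return m
for n,kb,bb,lb,rb in(("top",box(175,205,225,255),box(262,286,194,218),box(220,316,135,230),box(155,205,222,255)),("side",box(300,335,255,290),box(280,302,193,213),box(215,312,160,240),box(295,335,262,325))):
    f=F[n]; W=world(f); h=cv2.cvtColor(f["color"],cv2.COLOR_BGR2HSV).astype(int); H,S,V=h[...,0],h[...,1],h[...,2]
    red=kb&((H<6)|(H>174))&(S>170)&(V>70); w=rep(n,"red",red)
    r=w[w[:,2]>np.percentile(w[:,2],98)-.012] if n=="top" else w
    q=cv2.minAreaRect(r[:,:2].astype(np.float32)*1000); print("red rect",q, "uv",np.argwhere(red).mean(0)[::-1])
    wh=bb&(S<60)&(V>110); w=rep(n,"bezel",wh); e=cv2.findContours(wh.astype(np.uint8),0,2)[0]; e=max(e,key=len); print("ell",cv2.fitEllipse(cv2.convexHull(e)))
    g=lb&(H>60)&(H<90)&(S>100); w=rep(n,"lid",g); c=np.median(w,0)
    w=w[np.abs(w-c).max(1)<.2]
    for k in range(3):
        c=w.mean(0); nn=np.linalg.svd(w-c,full_matrices=False)[2][2]; nn*=np.sign(nn[2]); w=w[np.abs((w-c)@nn)<.006]
    print("lid plane n",nn.round(4),"tilt",np.degrees(np.arccos(nn[2])),"az up",np.arctan2(-nn[1],-nn[0]),"d",c@nn)
    rk=rb&(H>12)&(H<30)&(S>90)&(np.abs(W[...,2]-.1)<.006); w=rep(n,"rack top",rk); print(cv2.minAreaRect(w[:,:2].astype(np.float32)*1000))
a=cv2.resize(F["top"]["color"][215:285,145:225],(400,350),interpolation=2);b=cv2.resize(F["side"]["color"][250:330,280:380],(400,350),interpolation=2)
cv2.imwrite("pics/crop.png",np.hstack([a,b]))
E
```

```text
top red 42 mean [0.4305 0.2804 0.1416] lo [0.4143 0.2737 0.1266] hi [0.4483 0.2886 0.1528]
red rect ((431.1526184082031, 280.753662109375), (35.689266204833984, 10.722391128540039), 10.265634536743164) uv [185.45238095 238.30952381]
top bezel 100 mean [ 0.5487 -0.019   0.1396] lo [ 0.5313 -0.0398  0.1251] hi [0.5679 0.0016 0.1521]
ell ((273.1340637207031, 204.94387817382812), (12.696228981018066, 13.405119895935059), 72.34192657470703)
top lid 6480 mean [ 0.6255 -0.0018  0.171 ] lo [ 0.5029 -0.1339  0.1072] hi [0.7419 0.1301 0.2311]
lid plane n [-0.4554 -0.1047  0.8841] tilt 27.860197117139297 az up 0.22606796469539364 d -0.1334613447231281
top rack top 595 mean [0.4358 0.3169 0.1001] lo [0.3941 0.2467 0.0949] hi [0.4717 0.3857 0.1052]
((432.4696350097656, 316.4687194824219), (83.62071228027344, 150.66064453125), 7.144334316253662)
side red 173 mean [0.4323 0.2847 0.1328] lo [0.4161 0.2786 0.1107] hi [0.4473 0.2893 0.1483]
red rect ((431.8308410644531, 283.2357177734375), (37.12046432495117, 14.544469833374023), 6.754167556762695) uv [317.20231214 268.2716763 ]
side bezel 121 mean [ 0.5506 -0.0221  0.1362] lo [ 0.5329 -0.0612  0.1196] hi [0.5677 0.0027 0.1483]
ell ((290.7342834472656, 203.2257843017578), (9.037879943847656, 16.593202590942383), 123.23937225341797)
side lid 3718 mean [0.6248 0.0186 0.1718] lo [ 0.5042 -0.1272  0.1082] hi [0.7366 0.143  0.2293]
lid plane n [-0.4536 -0.1029  0.8852] tilt 27.71976150372152 az up 0.22302231428479075 d -0.13297717602853423
side rack top 870 mean [0.4364 0.3355 0.0993] lo [0.3936 0.2556 0.0959] hi [0.4738 0.3901 0.1021]
((433.70648193359375, 316.85723876953125), (83.69934844970703, 155.1175537109375), 7.096360683441162)
```

View pics/crop.png

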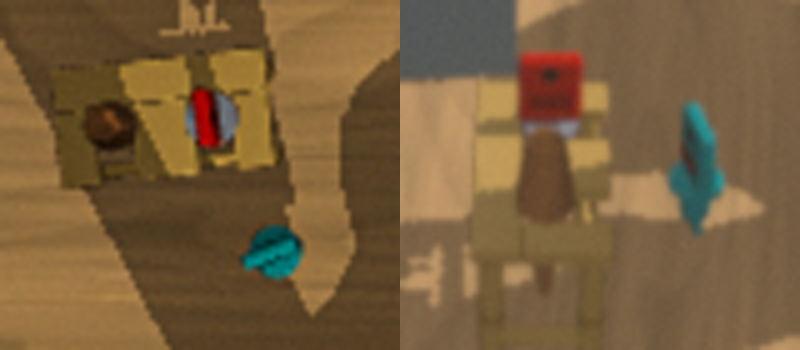

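The crop confirms it: the red-paddled key hangs in the notch nearest the box, the brown thing is the dibber, and the turquoise one stands on its own on the bench. The key grip is at about (0.4315, 0.2815, 0.126), with yaw about 0.124, the same as the rack. I want tool yaw ≈ 0.124 so that the last joint keeps enough range for the anticlockwise turn.

```bash
R='[0,0,1]'; 
python3 -m inch '{"dp":[[-0.98,-0.68,0],[-0.98,-0.68,0],[-0.98,-0.68,0],[-0.98,-0.68,0],[-0.98,-0.68,0],[-0.98,-0.68,0],[-0.98,-0.68,0],[-0.98,-0.68,0],[-0.98,-0.68,0],[-0.98,-0.68,0],[-0.98,-0.68,0],[-0.98,-0.68,0]],"rot":[[0,0,1],[0,0,0],[0,0,0],[0,0,0],[0,0,0],[0,0,0],[0,0,0],[0,0,0],[0,0,0],[0,0,0],[0,0,0],[0,0,1]],"jaw":[1,1,1,1,1,1,1,1,1,1,1,1]}' 60
python3 -m inch '{"dp":[[0,0,0],[0,0,0],[0,0,0],[0,0,0],[0,0,0],[0,0,0],[0,0,0],[0,0,0],[0,0,0],[0,0,0],[0,0,0],[0,0,0]],"rot":[[0,0,1],[0,0,1],[0,0,1],[0,0,1],[0,0,1],[0,0,1],[0,0,1],[0,0,1],[0,0,1],[0,0,1],[0,0,1],[0,0,1]],"jaw":[1,1,1,1,1,1,1,1,1,1,1,1]}'
python3 -m inch '{"dp":[[0,0,0],[0,0,0],[0,0,0],[0,0,0],[0,0,0],[0,0,0],[0,0,0],[0,0,0],[0,0,0],[0,0,0],[0,0,0],[0,0,0]],"rot":[[0,0,1],[0,0,1],[0,0,1],[0,0,1],[0,0,1],[0,0,1],[0,0,1],[0,0,1],[0,0,1],[0,0,1],[0,0,1],[0,0,1]],"jaw":[1,1,1,1,1,1,1,1,1,1,1,1]}'
```

```text
t: 1.6
position: [0.4107, 0.2679, 0.2039]
ee_rot: [-3.141, -0.0, 2.618]
wrist_force: [1.2, 0.3, 0.4]
finger_gap: 0.0854
gripper_force: 0.0
t: 3.1
position: [0.4102, 0.2687, 0.2039]
ee_rot: [-3.141, 0.0, 1.779]
wrist_force: [-0.8, 0.1, -0.5]
finger_gap: 0.0857
gripper_force: 0.0
t: 4.6
position: [0.4102, 0.2687, 0.2039]
ee_rot: [-3.141, 0.0, 0.941]
wrist_force: [0.8, 0.3, -0.5]
finger_gap: 0.0853
gripper_force: 0.0
```

```bash
python3 - <<'E'
from h import *
n=np.array([-.4546,-.1038,.8847]);n/=np.linalg.norm(n)
for k,e in(("top",(273.13,204.94)),("side",(290.73,203.23))):
    f=dict(np.load(k+"0.npz"));T=np.linalg.inv(f["camera_from_world"]);K=f["camera_matrix"]
    d=T[:3,:3]@np.linalg.solve(K,[*e,1]);o=T[:3,3]
    print(k,(o+d*((-.1242-o@n)/(d@n))).round(4))
s=ctrl.state();print(s["position"],s["ee_rot"],s["joint_positions"])
E
```

```text
top [ 0.5489 -0.0196  0.1394]
side [ 0.5491 -0.0147  0.14  ]
[0.41020698 0.26873471 0.2038626 ] [-3.14131218e+00  4.96275874e-04  9.41319064e-01] [4.58117034e-01 3.05866444e-01 1.66834985e+00 1.93364337e-05
 1.16794614e+00 1.08758678e+00]
```

```bash

python3 -m inch '{"dp":[[0,0,0],[0,0,0],[0,0,0],[0,0,0],[0,0,0],[0,0,0],[0,0,0],[0,0,0],[0,0,0],[0,0,0],[0,0,0],[0,0,0]],"rot":[[0,0,1],[0,0,1],[0,0,1],[0,0,1],[0,0,1],[0,0,1],[0,0,1],[0,0,1],[0,0,1],[0,0,1],[0,0,1],[0,0,0.7]],"jaw":[0,0,0,0,0,0,0,0,0,0,0,-0.1]}'
python3 -m inch '{"dp":[[0.91,-0.4,0],[0,0,0.8],[0,0,0.8],[0,0,0]],"rot":[[0,0,0],[0,0,0],[0,0,0],[0,0,0]],"jaw":[-0.1,-0.1,-0.1,-0.1]}'
python3 - <<'E'
from h import *
s=ctrl.state();print(s["position"],s["ee_rot"],s["finger_gap"])
A=[]
for n,(u,v,w) in dict(top=(150,205,75),side=(270,225,90)).items():
    f=grab(n);A.append(cv2.resize(f["color"][v:v+w,u:u+w],(400,400),interpolation=2))
cv2.imwrite("pics/pre.png",np.hstack(A))
E
```

```text
t: 6.1
position: [0.4102, 0.2687, 0.2039]
ee_rot: [3.141, 0.001, 0.125]
wrist_force: [-0.3, 0.2, 0.5]
finger_gap: 0.0384
gripper_force: 0.0
t: 6.6
position: [0.4308, 0.2811, 0.1629]
ee_rot: [3.141, 0.003, 0.127]
wrist_force: [-1.1, 0.8, 0.8]
finger_gap: 0.0383
gripper_force: 0.0
[0.43079295 0.2811469  0.16292551] [3.14057827e+00 2.82625524e-03 1.26843801e-01] 0.03826736152582445
```

View pics/pre.png

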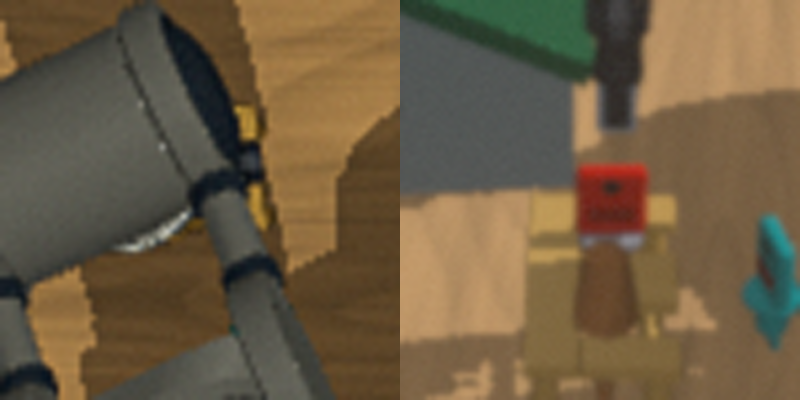

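In the side half, the finger (about 617,110) stands centrally above the red paddle (612,200). The top view is hidden by the arm. I'll descend, grip and lift straight up.

```bash

python3 -m inch '{"dp":[[0,0,0.7],[0,0,0.7],[0,0,0.6],[0,0,0],[0,0,0],[0,0,0],[0,0,0],[0,0,0]],"rot":[[0,0,0],[0,0,0],[0,0,0],[0,0,0],[0,0,0],[0,0,0],[0,0,0],[0,0,0]],"jaw":[-0.1,-0.1,-0.1,-0.1,-1,-1,-1,-1]}' 70
```

```text
t: 7.7
position: [0.4321, 0.2818, 0.1147]
ee_rot: [-3.141, -0.001, 0.127]
wrist_force: [-0.7, -1.6, 7.5]
finger_gap: 0.0096
gripper_force: 68.9
```

```bash

python3 -m inch '{"dp":[[0,0,-0.5],[0,0,-0.9],[0,0,-0.9],[0,0,-0.9],[0,0,-0.9],[0,0,-0.9],[0,0,-0.9],[0,0,0]],"rot":[[0,0,0],[0,0,0],[0,0,0],[0,0,0],[0,0,0],[0,0,0],[0,0,0],[0,0,0]],"jaw":[-1,-1,-1,-1,-1,-1,-1,-1]}' 70
python3 - <<'E'
from h import *
f=grab("side");W=world(f);h=cv2.cvtColor(f["color"],cv2.COLOR_BGR2HSV).astype(int)
s=ctrl.state();p=s["position"];print(p,s["ee_rot"],s["finger_gap"],s["wrist_force"])
m=((h[...,0]<6)|(h[...,0]>174))&(h[...,1]>150)&(np.linalg.norm(W-p,axis=-1)<.07)
w=W[m];print(len(w),w.mean(0),np.percentile(w,[3,97],axis=0))
u,v=proj(f,p).astype(int);cv2.imwrite("pics/held.png",cv2.resize(f["color"][v-60:v+60,u-60:u+60],(500,500),interpolation=2))
E
```

```text
t: 8.7
position: [0.4324, 0.282, 0.2636]
ee_rot: [-3.14, -0.003, 0.127]
wrist_force: [0.0, 0.1, -1.4]
finger_gap: 0.0088
gripper_force: 68.7
[0.43183154 0.28171643 0.2623484 ] [-3.14104281e+00 -1.47624060e-03  1.26833819e-01] 0.009036810055885797 [-0.0491186   0.3820653  -0.31251723]
172 [0.43196357 0.28767595 0.27430083] [[0.41586508 0.28343623 0.2579434 ]
 [0.44818628 0.29195985 0.29583366]]
```

View pics/held.png

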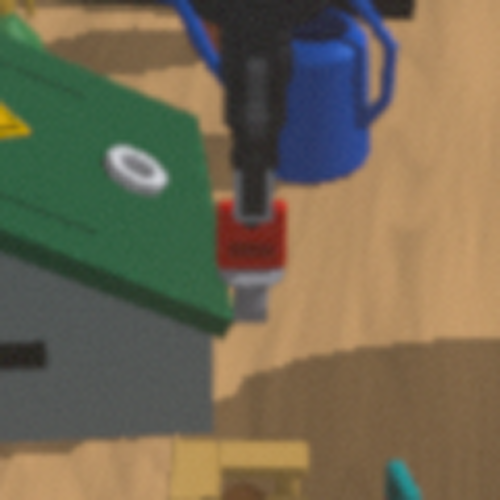

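The key is held square. The tool centre is 33 mm below the paddle's top, both before and after the lift, so it hasn't slipped and the key tip lies about 48.7 mm beyond the TCP. The lock bezel shows clear at (137,168) in the crop. Next I move over the lock.

```bash

python3 -m inch '{"dp":[[0.15,1,0],[0.15,1,0],[0.15,1,0],[0.15,1,0],[0.15,1,0],[0.15,1,0],[0.15,1,0],[0.15,1,0],[0.15,1,0],[0.15,1,0],[0.15,1,0],[0.15,1,0]],"rot":[[0,0,0],[0,0,0],[0,0,0],[0,0,0],[0,0,0],[0,0,0],[0,0,0],[0,0,0],[0,0,0],[0,0,0],[0,0,0],[0,0,0]],"jaw":[-1,-1,-1,-1,-1,-1,-1,-1,-1,-1,-1,-1]}' 70
cat > goal.py <<'E'
from h import *; import sys
from scipy.spatial.transform import Rotation as R
A=.2246;t=np.radians(28)
n=np.array([-np.sin(t)*np.cos(A),-np.sin(t)*np.sin(A),np.cos(t)])
x=np.array([np.cos(t)*np.cos(A),np.cos(t)*np.sin(A),np.sin(t)]);y=np.cross(n,x)
M=np.array([.549,-.0175,.1397])
def goal(phi):
    X=np.cos(phi)*x+np.sin(phi)*y; return R.from_matrix(np.c_[X,np.cross(-n,X),-n])
def cur(): 
    s=ctrl.state();return s,s["position"],R.from_euler("xyz",s["ee_rot"])
def report(phi,h,M=M):
    """moves to key tip at height h over mouth, twist phi"""
    s,p,Rc=cur();G=goal(phi);rv=(Rc.inv()*G).as_rotvec(degrees=True)/4
    d=M+n*(.0487+h)-p
    print("rot units",rv.round(2),"dp units in goal frame",(G.inv().apply(d)/.025).round(3),"in tool frame",(Rc.inv().apply(d)/.025).round(3))
    a=Rc.as_matrix();tip=p+a[:,2]*.0487;r=tip-M
    print("tip rel mouth (x,y,z lock, mm)",(np.array([r@x,r@y,r@n])*1e3).round(1),"phi",np.arctan2(a[:,0]@y,a[:,0]@x).round(3),"tilt err",(np.array([a[:,2]@x,a[:,2]@y])).round(4),"F lock",np.array([s["wrist_force"]@v for v in(x,y,n)]).round(1),"q",s["joint_positions"].round(2),s["t"])
E
python3 -c "
from goal import *
report(-.85,.025)"
```

```text
t: 10.25
position: [0.5138, -0.011, 0.2607]
ee_rot: [-3.141, 0.002, 0.127]
wrist_force: [-0.7, -0.5, -0.2]
finger_gap: 0.009
gripper_force: 68.7
rot units [ 3.27  6.4  10.55] dp units in goal frame [-0.309  1.209  1.941] in tool frame [-0.012  0.571  2.236]
tip rel mouth (x,y,z lock, mm) [ 4.9 14.2 79.3] phi -0.111 tilt err [-0.4708  0.0006] F lock [-0.8 -0.3  0.2] q [-0.14  0.28  1.53  0.    1.33  1.31] 10.25
```

```bash

python3 -m inch '{"dp":[[0,0,0],[0,0,0],[0,0,0],[0,0,0],[0,0,0],[0,0,0],[0,0,0],[0,0,0],[0,0,0],[0,0,0],[0,0,0]],"rot":[[0.297,0.582,0.959],[0.297,0.582,0.959],[0.297,0.582,0.959],[0.297,0.582,0.959],[0.297,0.582,0.959],[0.297,0.582,0.959],[0.297,0.582,0.959],[0.297,0.582,0.959],[0.297,0.582,0.959],[0.297,0.582,0.959],[0.297,0.582,0.959]],"jaw":[-1,-1,-1,-1,-1,-1,-1,-1,-1,-1,-1]}' 70
python3 -m inch '{"dp":[[-0.15,0.6,0.6],[-0.16,0.61,0.7],[0,0,0],[0,0,0]],"rot":[[0,0,0],[0,0,0],[0,0,0],[0,0,0]],"jaw":[-1,-1,-1,-1]}' 70
python3 - <<'E'
from goal import *
report(-.85,.02)
f=grab("side");u,v=proj(f,M).astype(int)
h=cv2.cvtColor(f["color"],cv2.COLOR_BGR2HSV).astype(int);W=world(f)
p=ctrl.state()["position"]
m=((h[...,0]<6)|(h[...,0]>174))&(h[...,1]>150)&(np.linalg.norm(W-p,axis=-1)<.07)
w=W[m]; r=w-p; print("red",len(w),"x",np.percentile(r@x,[2,98]),"y",np.percentile(r@y,[2,98]),"n",np.percentile(r@n,[2,98]))
im=cv2.resize(f["color"][v-70:v+30,u-50:u+50],(600,600),interpolation=2)
q=((proj(f,M)-[u-50,v-70])*6).astype(int);cv2.circle(im,q,3,(255,0,255),-1)
tip=p-n*.0487; print("tip px crop",(proj(f,tip)-[u-50,v-70])*6, "mouth",q)
cv2.imwrite("pics/over.png",im)
E
```

```text
t: 11.62
position: [0.5136, -0.0102, 0.2607]
ee_rot: [-2.76, -0.316, -0.689]
wrist_force: [-0.3, -0.3, -1.7]
finger_gap: 0.009
gripper_force: 68.7
t: 12.12
position: [0.5085, -0.0261, 0.2201]
ee_rot: [-2.761, -0.316, -0.687]
wrist_force: [-0.1, 0.2, -0.2]
finger_gap: 0.0095
gripper_force: 68.7
rot units [-0.01 -0.02  0.  ] dp units in goal frame [-0.012  0.054  0.869] in tool frame [-0.013  0.055  0.869]
tip rel mouth (x,y,z lock, mm) [ 1.3  0.6 41.7] phi -0.85 tilt err [ 0.0013 -0.0008] F lock [-0.2  0.2 -0.1] q [-0.36  0.14  2.    0.45  0.63  1.52] 12.125
red 113 x [-0.01225464  0.01317943] y [-0.00844648  0.02073713] n [-0.00636336  0.03279179]
tip px crop [340.97375966 358.87209029] mouth [305 425]
```

View pics/over.png

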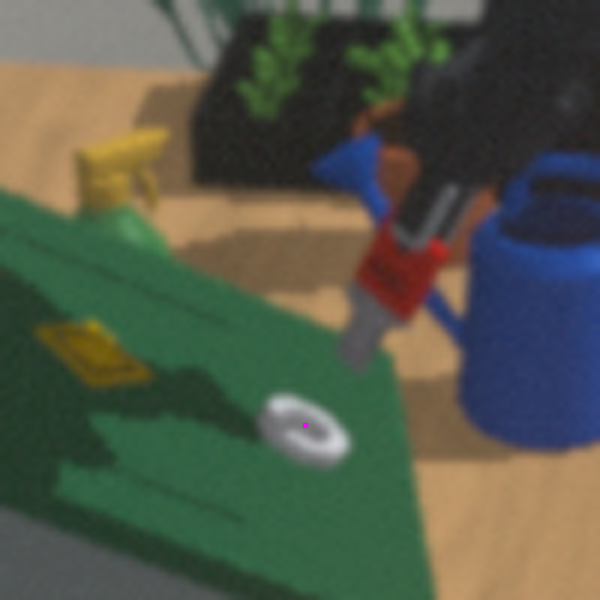

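The picture shows the key's tip at (352,365), pointing along the lock's axis at the bezel (305,428). My computed mouth (magenta, 305,425) falls in the hole. I'll go in gently.

```bash

python3 -m inch '{"dp":[[-0.01,0.05,0.4],[0,0,0.6],[0,0,0.5],[0,0,0.3],[0,0,0.1],[0,0,0]],"rot":[[0,0,0],[0,0,0],[0,0,0],[0,0,0],[0,0,0],[0,0,0]],"jaw":[-1,-1,-1,-1,-1,-1]}' 70
python3 -c "
from goal import *
report(-.85,-.022)"
```

```text
t: 12.92
position: [0.5299, -0.0223, 0.1777]
ee_rot: [-2.761, -0.318, -0.687]
wrist_force: [1.4, -0.9, 0.1]
finger_gap: 0.0091
gripper_force: 68.6
rot units [-0.01 -0.04  0.01] dp units in goal frame [-0.023  0.003  0.644] in tool frame [-0.025  0.004  0.644]
tip rel mouth (x,y,z lock, mm) [ 0.6 -0.4 -5.9] phi -0.849 tilt err [ 0.0023 -0.0014] F lock [ 1.1 -1.1 -0.4] q [-0.33  0.25  2.03  0.53  0.5   1.45] 12.925
```

```bash

python3 -m inch '{"dp":[[0,0,0.16],[0,0,0.16],[0,0,0]],"rot":[[0,0,0],[0,0,0],[0,0,0]],"jaw":[-1,-1,-1]}' 70
python3 -m inch '{"dp":[[0,0,0.12],[0,0,0.08],[0,0,0]],"rot":[[0,0,0],[0,0,0],[0,0,0]],"jaw":[-1,-1,-1]}' 70
python3 -c "
from goal import *
report(-.85,-.022)"
```

```text
t: 13.3
position: [0.5334, -0.0213, 0.1702]
ee_rot: [-2.761, -0.317, -0.687]
wrist_force: [4.4, -2.1, -1.2]
finger_gap: 0.0093
gripper_force: 68.5
t: 13.68
position: [0.5355, -0.0208, 0.1658]
ee_rot: [-2.761, -0.317, -0.687]
wrist_force: [4.1, -2.5, -1.6]
finger_gap: 0.0095
gripper_force: 68.5
rot units [-0.01 -0.02  0.01] dp units in goal frame [-0.006 -0.005  0.114] in tool frame [-0.007 -0.005  0.114]
tip rel mouth (x,y,z lock, mm) [  0.1  -0.2 -19.1] phi -0.849 tilt err [ 0.0015 -0.0009] F lock [ 2.3 -3.4 -3.1] q [-0.32  0.28  2.03  0.56  0.47  1.42] 13.675
```

```bash

python3 -m inch '{"dp":[[0.02,0,0.1],[0,0,0]],"rot":[[0,0,0],[0,0,0]],"jaw":[-1,-1]}' 70
python3 -c "
from goal import *
report(-.85,-.022)"
python3 -m inch '{"dp":[[0,0,0.08],[0,0,0]],"rot":[[0,0,0],[0,0,0]],"jaw":[-1,-1]}' 70
python3 -c "
from goal import *
report(-.85,-.022)"
```

```text
t: 13.92
position: [0.5369, -0.0207, 0.1637]
ee_rot: [-2.761, -0.317, -0.687]
wrist_force: [3.3, -2.4, 0.4]
finger_gap: 0.0094
gripper_force: 68.7
rot units [-0.01 -0.02  0.01] dp units in goal frame [-0.021 -0.005  0.014] in tool frame [-0.021 -0.005  0.014]
tip rel mouth (x,y,z lock, mm) [  0.3  -0.5 -21.6] phi -0.85 tilt err [ 0.0014 -0.0008] F lock [ 2.6 -3.  -0.9] q [-0.32  0.28  2.03  0.57  0.47  1.42] 13.925
t: 14.18
position: [0.5379, -0.0206, 0.1621]
ee_rot: [-2.761, -0.317, -0.687]
wrist_force: [0.3, -2.3, 5.4]
finger_gap: 0.0097
gripper_force: 69.5
rot units [-0.01 -0.03  0.01] dp units in goal frame [-0.026 -0.003 -0.06 ] in tool frame [-0.026 -0.003 -0.06 ]
tip rel mouth (x,y,z lock, mm) [  0.5  -0.6 -23.5] phi -0.849 tilt err [ 0.0017 -0.001 ] F lock [ 2.3 -2.3  4.9] q [-0.31  0.29  2.03  0.57  0.46  1.41] 14.175
```

Contact with the plug's face at about 23 mm, as expected. Now I sweep anticlockwise (wz < 0) under light pressure.

```bash

python3 -m inch '{"dp":[[0,0,0.06],[0,0,0],[0,0,0],[0,0,0],[0,0,0]],"rot":[[0,0,0],[0,0,-0.9],[0,0,-0.9],[0,0,-0.9],[0,0,0]],"jaw":[-1,-1,-1,-1,-1]}' 70
python3 -c "
from goal import *
report(-.7,-.022);print(ctrl.state()['torque']@n)"
python3 -m inch '{"dp":[[0,0,0],[0,0,0],[0,0,0],[0,0,0]],"rot":[[0,0,-0.9],[0,0,-0.9],[0,0,-0.9],[0,0,0]],"jaw":[-1,-1,-1,-1]}' 70
python3 -c "
from goal import *
report(-.5,-.022);print(ctrl.state()['torque']@n)"
```

```text
t: 14.8
position: [0.5385, -0.0204, 0.1614]
ee_rot: [-2.826, -0.383, -0.497]
wrist_force: [-8.2, -3.9, 21.0]
finger_gap: 0.0094
gripper_force: 71.6
rot units [-0.01 -0.04  0.58] dp units in goal frame [-0.031  0.002 -0.098] in tool frame [-0.031  0.    -0.098]
tip rel mouth (x,y,z lock, mm) [  0.7  -0.5 -24.5] phi -0.66 tilt err [ 0.0025 -0.0012] F lock [ 2.1 -2.  22.7] q [-0.31  0.29  2.03  0.58  0.46  1.22] 14.8
0.00883914623814026
t: 15.3
position: [0.5383, -0.0203, 0.1613]
ee_rot: [-2.904, -0.434, -0.299]
wrist_force: [-8.9, -3.8, 20.9]
finger_gap: 0.0093
gripper_force: 71.7
rot units [-0.   -0.03  0.41] dp units in goal frame [-0.02  -0.003 -0.099] in tool frame [-0.02  -0.004 -0.099]
tip rel mouth (x,y,z lock, mm) [  0.5  -0.4 -24.5] phi -0.471 tilt err [ 0.0021 -0.0009] F lock [ 1.4 -1.8 23. ] q [-0.31  0.29  2.03  0.58  0.46  1.03] 15.3
-0.0815183491602995
```

```bash

python3 -m inch '{"dp":[[0,0,-0.025],[0,0,0],[0,0,0],[0,0,0]],"rot":[[0,0,-0.9],[0,0,-0.9],[0,0,-0.9],[0,0,0]],"jaw":[-1,-1,-1,-1]}' 70
python3 -c "
from goal import *
report(-.3,-.022);print(ctrl.state()['torque']@n)"
python3 -m inch '{"dp":[[0,0,0],[0,0,0],[0,0,0],[0,0,0]],"rot":[[0,0,-0.9],[0,0,-0.9],[0,0,-0.9],[0,0,0]],"jaw":[-1,-1,-1,-1]}' 70
python3 -c "
from goal import *
report(-.1,-.022);print(ctrl.state()['torque']@n)"
```

```text
t: 15.8
position: [0.5379, -0.0202, 0.1615]
ee_rot: [-2.994, -0.469, -0.094]
wrist_force: [-6.4, -2.6, 12.7]
finger_gap: 0.0091
gripper_force: 70.8
rot units [ 0.   -0.02  0.25] dp units in goal frame [-0.006 -0.006 -0.084] in tool frame [-0.006 -0.006 -0.084]
tip rel mouth (x,y,z lock, mm) [  0.2  -0.2 -24.1] phi -0.283 tilt err [ 0.0015 -0.0006] F lock [-0.1 -1.1 14.4] q [-0.31  0.29  2.03  0.57  0.46  0.84] 15.8
-0.024989181038608085
t: 16.3
position: [0.5376, -0.0201, 0.1613]
ee_rot: [-3.092, -0.487, 0.118]
wrist_force: [-5.6, -3.0, 12.9]
finger_gap: 0.0094
gripper_force: 70.7
rot units [ 0.   -0.02  0.08] dp units in goal frame [ 0.006 -0.001 -0.086] in tool frame [ 0.006 -0.001 -0.086]
tip rel mouth (x,y,z lock, mm) [ -0.1  -0.  -24.2] phi -0.094 tilt err [ 0.001  -0.0002] F lock [ 0.6 -1.6 14.3] q [-0.31  0.29  2.03  0.57  0.46  0.65] 16.3
0.019255483627550526
```

```bash

python3 -m inch '{"dp":[[0,0,0],[0,0,0],[0,0,0],[0,0,0]],"rot":[[0,0,-0.9],[0,0,-0.9],[0,0,-0.9],[0,0,0]],"jaw":[-1,-1,-1,-1]}' 70
python3 -c "
from goal import *
report(.1,-.022);print(ctrl.state()['torque']@n)"
python3 -m inch '{"dp":[[0,0,0],[0,0,0],[0,0,0],[0,0,0]],"rot":[[0,0,-0.9],[0,0,-0.9],[0,0,-0.9],[0,0,0]],"jaw":[-1,-1,-1,-1]}' 70
python3 -c "
from goal import *
report(.3,-.022);print(ctrl.state()['torque']@n)"
```

```text
t: 16.8
position: [0.5376, -0.0201, 0.1613]
ee_rot: [3.091, -0.487, 0.331]
wrist_force: [-6.8, -2.2, 11.1]
finger_gap: 0.0095
gripper_force: 70.5
rot units [ 0.   -0.01 -0.08] dp units in goal frame [ 0.009 -0.001 -0.087] in tool frame [ 0.009 -0.001 -0.087]
tip rel mouth (x,y,z lock, mm) [ -0.2  -0.  -24.2] phi 0.094 tilt err [ 0.0009 -0.0002] F lock [-1.1 -0.7 13.1] q [-0.31  0.29  2.03  0.57  0.46  0.47] 16.8
0.05772625026018321
t: 17.3
position: [0.5375, -0.0201, 0.1611]
ee_rot: [2.994, -0.468, 0.542]
wrist_force: [-4.5, -3.9, 7.1]
finger_gap: 0.0094
gripper_force: 70.0
rot units [ 0.   -0.01 -0.25] dp units in goal frame [ 0.015  0.005 -0.092] in tool frame [ 0.015  0.004 -0.092]
tip rel mouth (x,y,z lock, mm) [ -0.4  -0.  -24.3] phi 0.283 tilt err [ 0.0006 -0.0001] F lock [-1.3 -2.8  8.8] q [-0.31  0.29  2.03  0.57  0.46  0.28] 17.3
-0.014192865893130555
```

```bash

python3 -m inch '{"dp":[[0,0,0.015],[0,0,0],[0,0,0],[0,0,0]],"rot":[[0,0,-0.9],[0,0,-0.9],[0,0,-0.9],[0,0,0]],"jaw":[-1,-1,-1,-1]}' 70
python3 -c "
from goal import *
report(.5,-.022);print(ctrl.state()['torque']@n)"
python3 -m inch '{"dp":[[0,0,0],[0,0,0],[0,0,0],[0,0,0]],"rot":[[0,0,-0.9],[0,0,-0.9],[0,0,-0.9],[0,0,0]],"jaw":[-1,-1,-1,-1]}' 70
python3 -c "
from goal import *
report(.7,-.022);print(ctrl.state()['torque']@n)"
```

```text
t: 17.8
position: [0.5378, -0.0202, 0.1606]
ee_rot: [2.905, -0.432, 0.746]
wrist_force: [0.7, -3.1, -0.1]
finger_gap: 0.0096
gripper_force: 68.9
rot units [ 0.01 -0.   -0.43] dp units in goal frame [ 0.015  0.002 -0.115] in tool frame [ 0.015  0.002 -0.115]
tip rel mouth (x,y,z lock, mm) [ -0.3  -0.1 -24.9] phi 0.47 tilt err [ 0.0005 -0.0002] F lock [-0.1 -3.1 -0.1] q [-0.31  0.29  2.03  0.57  0.46  0.09] 17.8
0.04663265859780955
t: 18.3
position: [0.538, -0.0203, 0.1606]
ee_rot: [2.827, -0.381, 0.943]
wrist_force: [-0.9, -3.1, -0.8]
finger_gap: 0.0093
gripper_force: 68.7
rot units [ 0.01 -0.   -0.62] dp units in goal frame [ 0.013 -0.002 -0.115] in tool frame [ 0.013 -0.003 -0.115]
tip rel mouth (x,y,z lock, mm) [ -0.2  -0.3 -24.9] phi 0.657 tilt err [ 0.0007 -0.0004] F lock [-1.7 -2.9  0. ] q [-0.31  0.29  2.03  0.57  0.46 -0.1 ] 18.3
0.020546320079361732
```

The axial force vanished between 0.28 and 0.47 rad, so the bit has probably caught the slot. I'll press gently here.

```bash

python3 -m inch '{"dp":[[0,0,0.05],[0,0,0.04],[0,0,0]],"rot":[[0,0,0],[0,0,0],[0,0,0]],"jaw":[-1,-1,-1]}' 70
python3 -c "
from goal import *
report(.7,-.034);print(ctrl.state()['torque']@n)"
```

```text
t: 18.68
position: [0.5392, -0.0201, 0.1588]
ee_rot: [2.826, -0.381, 0.942]
wrist_force: [-2.3, -5.2, 1.0]
finger_gap: 0.0095
gripper_force: 69.2
rot units [ 0.02 -0.01 -0.62] dp units in goal frame [ 0.009 -0.012  0.277] in tool frame [ 0.009 -0.013  0.277]
tip rel mouth (x,y,z lock, mm) [  0.1  -0.4 -27.1] phi 0.657 tilt err [ 0.0011 -0.0007] F lock [-2.6 -4.6  2.5] q [-0.31  0.29  2.03  0.58  0.45 -0.1 ] 18.675
-0.01172006115289043
```

It's in the slot, so I go on towards home.

```bash

python3 -m inch '{"dp":[[0,0,0.1],[0,0,0.08],[0,0,0]],"rot":[[0,0,0],[0,0,0],[0,0,0]],"jaw":[-1,-1,-1]}' 70
python3 -c "
from goal import *
report(.7,-.034);print(ctrl.state()['torque']@n)"
python3 -m inch '{"dp":[[0,0,0.08],[0,0,0]],"rot":[[0,0,0],[0,0,0]],"jaw":[-1,-1]}' 70
python3 -c "
from goal import *
report(.7,-.034);print(ctrl.state()['torque']@n)"
```

```text
t: 19.05
position: [0.5413, -0.0198, 0.1548]
ee_rot: [2.826, -0.381, 0.942]
wrist_force: [-3.3, -5.5, 2.6]
finger_gap: 0.0093
gripper_force: 69.3
rot units [ 0.02 -0.01 -0.62] dp units in goal frame [ 0.011 -0.017  0.096] in tool frame [ 0.01  -0.018  0.096]
tip rel mouth (x,y,z lock, mm) [  0.1  -0.5 -31.6] phi 0.657 tilt err [ 0.0012 -0.0009] F lock [-2.7 -4.6  4.4] q [-0.31  0.3   2.03  0.59  0.44 -0.11] 19.05
-0.022375158135213027
t: 19.3
position: [0.5423, -0.0196, 0.1531]
ee_rot: [2.826, -0.381, 0.942]
wrist_force: [-3.7, -6.9, 2.3]
finger_gap: 0.0094
gripper_force: 69.3
rot units [ 0.02 -0.   -0.62] dp units in goal frame [ 0.012 -0.02   0.017] in tool frame [ 0.011 -0.02   0.017]
tip rel mouth (x,y,z lock, mm) [  0.1  -0.6 -33.6] phi 0.657 tilt err [ 0.0012 -0.001 ] F lock [-3.4 -5.9  4.4] q [-0.31  0.31  2.03  0.6   0.44 -0.12] 19.3
-0.07825482155882167
```

```bash

python3 -m inch '{"dp":[[-0.02,0.01,0.06],[0,0,0]],"rot":[[0,0,0],[0,0,0]],"jaw":[-1,-1]}' 70
python3 -c "
from goal import *
report(.7,-.034);print(ctrl.state()['torque']@n)"
python3 -m inch '{"dp":[[0,0,0.04],[0,0,0]],"rot":[[0,0,0],[0,0,0]],"jaw":[-1,-1]}' 70
python3 -c "
from goal import *
report(.7,-.034);print(ctrl.state()['torque']@n)"
```

```text
t: 19.55
position: [0.5429, -0.02, 0.152]
ee_rot: [2.826, -0.382, 0.943]
wrist_force: [-9.1, -6.2, 12.3]
finger_gap: 0.0092
gripper_force: 70.7
rot units [ 0.03 -0.01 -0.62] dp units in goal frame [ 0.026 -0.033 -0.031] in tool frame [ 0.025 -0.034 -0.031]
tip rel mouth (x,y,z lock, mm) [  0.1  -1.1 -34.8] phi 0.657 tilt err [ 0.0018 -0.0011] F lock [-3.3 -4.  15.7] q [-0.31  0.31  2.03  0.6   0.44 -0.12] 19.55
0.01075601834180973
t: 19.8
position: [0.5433, -0.02, 0.1515]
ee_rot: [2.825, -0.382, 0.943]
wrist_force: [-15.2, -8.5, 22.1]
finger_gap: 0.0091
gripper_force: 72.3
rot units [ 0.04 -0.01 -0.62] dp units in goal frame [ 0.024 -0.039 -0.056] in tool frame [ 0.022 -0.04  -0.056]
tip rel mouth (x,y,z lock, mm) [  0.3  -1.2 -35.4] phi 0.657 tilt err [ 0.0023 -0.0015] F lock [-4.3 -4.9 27.3] q [-0.31  0.31  2.03  0.6   0.43 -0.12] 19.8
0.00863041580811293
```

Fully home: 12 mm past the face, with the axial force rising on the rim. I ease the pressure and turn anticlockwise.

```bash

python3 -m inch '{"dp":[[0,0,-0.04],[0,0,0],[0,0,0],[0,0,0],[0,0,0],[0,0,0]],"rot":[[0,0,-0.7],[0,0,-0.8],[0,0,-0.8],[0,0,-0.8],[0,0,-0.8],[0,0,0]],"jaw":[-1,-1,-1,-1,-1,-1]}' 90
python3 -c "
from goal import *
report(1.0,-.034);print(ctrl.state()['torque']@n)"
python3 -m inch '{"dp":[[0,0,0],[0,0,0],[0,0,0],[0,0,0],[0,0,0],[0,0,0]],"rot":[[0,0,-0.8],[0,0,-0.8],[0,0,-0.8],[0,0,-0.8],[0,0,-0.8],[0,0,0]],"jaw":[-1,-1,-1,-1,-1,-1]}' 90
python3 -c "
from goal import *
report(1.25,-.034);print(ctrl.state()['torque']@n)"
```

```text
t: 20.55
position: [0.543, -0.0201, 0.1521]
ee_rot: [2.736, -0.285, 1.213]
wrist_force: [-7.0, -7.2, 10.2]
finger_gap: 0.0085
gripper_force: 90.4
rot units [ 0.03  0.   -1.01] dp units in goal frame [ 0.038 -0.031 -0.028] in tool frame [ 0.035 -0.033 -0.028]
tip rel mouth (x,y,z lock, mm) [  0.2  -1.3 -34.7] phi 0.93 tilt err [ 0.002  -0.0014] F lock [-2.7 -5.5 13. ] q [-0.31  0.31  2.03  0.6   0.44 -0.4 ] 20.55
-0.13252650629509058
t: 21.3
position: [0.543, -0.0202, 0.1521]
ee_rot: [2.678, -0.166, 1.473]
wrist_force: [-8.4, -8.3, 10.4]
finger_gap: 0.0083
gripper_force: 90.3
rot units [ 0.04  0.01 -0.59] dp units in goal frame [ 0.049 -0.023 -0.028] in tool frame [ 0.048 -0.025 -0.028]
tip rel mouth (x,y,z lock, mm) [  0.3  -1.4 -34.7] phi 1.209 tilt err [ 0.002  -0.0016] F lock [-4.  -6.2 13.9] q [-0.31  0.31  2.03  0.6   0.44 -0.67] 21.3
-0.13883300829383458
```

```bash

python3 -m inch '{"dp":[[0,0,0],[0,0,0],[0,0,0],[0,0,0],[0,0,-0.06],[0,0,-0.08],[0,0,-0.08],[0,0,0]],"rot":[[0,0,-0.8],[0,0,-0.8],[0,0,-0.8],[0,0,0],[0,0,0],[0,0,0],[0,0,0],[0,0,0]],"jaw":[-1,-1,-1,-1,-1,-1,-1,-1]}' 90
python3 - <<'E'
from goal import *
report(1.4,-.034);print(ctrl.state()['torque']@n)
f=grab("side");W=world(f);h=cv2.cvtColor(f["color"],cv2.COLOR_BGR2HSV).astype(int)
g=(h[...,0]>60)&(h[...,0]<90)&(h[...,1]>100)&(np.abs(W-[.62,.02,.18]).max(-1)<.16);w=W[g]
for k in range(4):
    c=w.mean(0);nn=np.linalg.svd(w-c,full_matrices=False)[2][2];nn*=np.sign(nn[2]);w=w[np.abs((w-c)@nn)<.006]
print("lid tilt",np.degrees(np.arccos(nn[2])),len(w))
E
```

```text
t: 22.3
position: [0.5406, -0.0208, 0.1568]
ee_rot: [2.659, -0.09, 1.622]
wrist_force: [-2.3, -7.5, 1.2]
finger_gap: 0.0086
gripper_force: 88.9
rot units [ 0.03  0.02 -0.35] dp units in goal frame [ 0.053 -0.014  0.184] in tool frame [ 0.052 -0.016  0.184]
tip rel mouth (x,y,z lock, mm) [  0.2  -1.4 -29.4] phi 1.376 tilt err [ 0.0018 -0.0016] F lock [-2.9 -6.8  2.9] q [-0.31  0.3   2.03  0.59  0.45 -0.83] 22.3
-0.16681057057242707
lid tilt 26.675032787495507 2652
```

The lid is following: its tilt is down about 1°, with steady upward spring force. I relieve the twist, let go, and back off along the key.

```bash

python3 -m inch '{"dp":[[0,0,0],[0,0,0],[0,0,0],[0,0,-0.4],[0,0,-0.8],[0,0,-1],[0,0,-1],[0,0,-1],[0,0,-1],[0,0,0]],"rot":[[0,0,0.7],[0,0,0],[0,0,0],[0,0,0],[0,0,0],[0,0,0],[0,0,0],[0,0,0],[0,0,0],[0,0,0]],"jaw":[-1,0.2,0.2,0.2,0.2,0.2,0.2,0.2,0.2,0.2]}'
python3 - <<'E'
from goal import *
s=ctrl.state();print(s["position"],s["wrist_force"],s["t"])
A=[]
for nm in("side","top"):
    f=grab(nm);W=world(f);h=cv2.cvtColor(f["color"],cv2.COLOR_BGR2HSV).astype(int)
    g=(h[...,0]>60)&(h[...,0]<90)&(h[...,1]>100)&(np.abs(W-[.62,.02,.18]).max(-1)<.16);w=W[g]
    for k in range(4):
        c=w.mean(0);nn=np.linalg.svd(w-c,full_matrices=False)[2][2];nn*=np.sign(nn[2]);w=w[np.abs((w-c)@nn)<.006]
    m=((h[...,0]<6)|(h[...,0]>174))&(h[...,1]>150)&(np.linalg.norm(W-M,axis=-1)<.13);r=W[m]
    print(nm,"lid tilt",np.degrees(np.arccos(nn[2])),len(w),"red over lid",len(r),np.percentile((r-c)@nn,[3,97]) if len(r) else "")
    u,v=proj(f,M).astype(int);a=50
    A.append(cv2.resize(f["color"][v-60:v+40,u-50:u+50],(400,400),interpolation=2))
cv2.imwrite("pics/end.png",np.hstack(A))
E
```

```text
t: 23.6
position: [0.4807, -0.0344, 0.2732]
ee_rot: [2.661, -0.111, 1.58]
wrist_force: [-0.4, -0.2, -0.0]
finger_gap: 0.0508
gripper_force: 0.0
[ 0.48071471 -0.03439924  0.27315397] [-0.39921091 -0.23117429 -0.03296743] 23.6
side lid tilt 21.069595675826033 2630 red over lid 50 [0.02370599 0.059068  ]
top lid tilt 21.250964634859308 5254 red over lid 72 [0.02514919 0.06422706]
```

View pics/end.png

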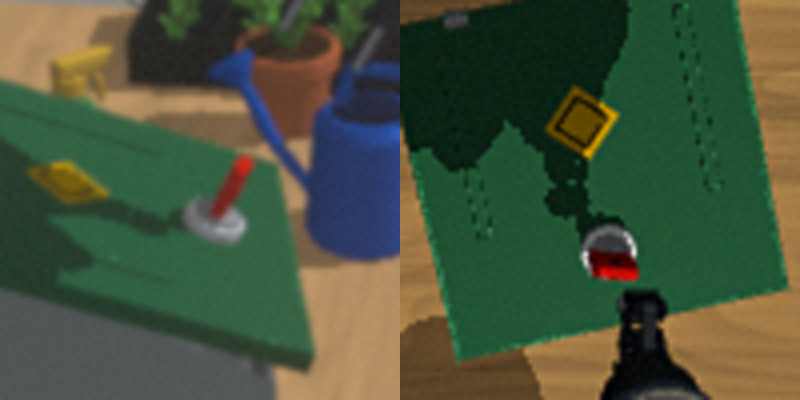

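The lid is ajar (tilt 28° → 21°) and the key stands in the lock, released. In the side half its red paddle is at (235,185) over the bezel (213,220). I'll check how deep it sits from the paddle's top edge.

```bash
python3 - <<'E'
from goal import *
Hn=M-.009*n+x*.215          # hinge line on lid plane
Rr=R.from_rotvec(y*(-.12)) 
if Rr.apply(M-Hn)[2]<(M-Hn)[2]: Rr=Rr.inv()
M2=Hn+Rr.apply(M-Hn);n2=Rr.apply(n);x2=Rr.apply(x);print("M2",M2,n2)
A=[]
for nm in("side","top"):
    f=grab(nm);W=world(f);h=cv2.cvtColor(f["color"],cv2.COLOR_BGR2HSV).astype(int);S,V=h[...,1],h[...,2]
    m=((h[...,0]<6)|(h[...,0]>174))&(S>130)&(np.linalg.norm(W-M2,axis=-1)<.09)
    b=(S<60)&(V>90)&(np.linalg.norm(W-M2,axis=-1)<.035)
    r=W[m]-M2;q=W[b]-M2
    print(nm,"red n pct",np.percentile(r@n2,[3,25,50,75,97])*1e3,"grey n",np.percentile(q@n2,[5,50,95])*1e3,len(q))
    rows=np.argwhere(m);print("red px rows",rows.min(0)[::-1],rows.max(0)[::-1],"mean",rows.mean(0)[::-1].round(2))
    for e in(0,.005,.012):
        X=np.cos(1.3)*x2+np.sin(1.3)*y;C=[proj(f,M2+n2*(e+a)+X*s*.02+np.cross(n2,X)*t*.006) for a in(.004,.048) for s in(-1,1) for t in(-1,1)]
        C=np.array(C);k=np.zeros((420,560),np.uint8);cv2.fillConvexPoly(k,cv2.convexHull(np.round(C).astype(np.int32)),1)
        print(" lift",e,"px box",C.min(0).round(1),C.max(0).round(1),"mean",C.mean(0).round(2))
E
```

```text
M2 [ 0.53950808 -0.01966847  0.16359995] [-0.35134385 -0.08026607  0.93279947]
side red n pct [11.09390644 23.86833438 36.45912117 45.59213635 48.72174113] grey n [-10.75578302  -1.63860807   5.00378373] 99
red px rows [293 181] [302 195] mean [297.69 187.91]
 lift 0 px box [291.4 179.2] [302.7 198.1] mean [297.06 188.62]
 lift 0.005 px box [292.  177.8] [303.3 196.8] mean [297.65 187.22]
 lift 0.012 px box [292.8 175.8] [304.1 194.8] mean [298.48 185.24]
top red n pct [ 4.48814012 29.05224244 41.64176538 48.72711823 52.85541501] grey n [-8.59589456 -1.15354851  6.73379957] 35
red px rows [270 206] [281 213] mean [274.93 210.01]
 lift 0 px box [267.4 205.4] [280.6 212.9] mean [273.91 209.08]
 lift 0.005 px box [267.5 205.7] [280.8 213.3] mean [274.05 209.48]
 lift 0.012 px box [267.7 206.3] [281.  213.9] mean [274.24 210.05]
```

The side view's top edge (row 181, against 179 predicted for a fully home key) and its depth (48.7 mm against 48) both fit a key fully home. The top view reads a few mm higher, but that is within its noise. The gripper is clear, so I hand in.

```bash
python3 -c "
from plant import ctrl
print(ctrl.finish_job())"
```

```text
the job is handed in; nothing more can be done
None
```

I handed the job in at about 24 s: the red key is in the lock and turned, the lid has sprung ajar, and the gripper has let go and is clear. The side view reads the key as fully home; the top view is a few mm less certain. No sign of contact with the other things on the bench, though I did not re-measure them.

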